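Change the air dryer's cartridge

TASK

Change the drying cartridge in the air dryer: swing the red clamp right up, take the used red-capped cartridge out of the cradle and put it, and every other red-capped cartridge on the bench, in the waste bin by pushing it down through the sprung flap, which must end up shut. Lift the top yellow-capped cartridge off the pile, set it upright in the cradle and close the clamp fully down so that it is driven home. Leave the rest of the pile standing as it is (if the one you lifted gets dropped and lies on its side, you may use the next), and do not knock over the jar, the spray can or the mug.

Things in the scene. Friction and masses are not known exactly. Their poses are not given: they have to be found in the camera images.
- dryer: Air dryer, fixed, yellow manifold at its back: base 250 x 90 x 20 mm, aluminium cradle block 90 x 90 mm with a round pocket of diameter 54 mm, its chamfered mouth 50 mm and floor 32 mm above the table; two hinge cheeks 105 mm high stand 85 mm behind the pocket. Origin: on the table under the pocket's axis; x from the cradle back to the hinge, y along the hinge, z up. Place and angle vary.
- cradle (a point): centre of the pocket's floor; axes as the dryer's. A sprung seat stands 8 mm proud of it: a cartridge set down rests on that, 8 mm short of home, its body 10 mm deep in the pocket; 3 N start it moving, 6 N press it fully down, and only the closed clamp keeps it down.
- clamp_hinge (a point): the clamp's hinge axis, 85 mm behind the pocket's axis and 94.5 mm above the table. Axes as the dryer's.
- clamp_knob (a point): centre of the black ball knob (diameter 28 mm) ending the red clamp arm, 180 mm from the hinge axis in line with the arm (18 mm wide, 12 thick). A rubber roller under the arm, 85 mm from the hinge, bears on the cartridge's cap. Closed, the knob is 95 mm in front of the pocket's axis, 94.5 mm above the table.
- clamp (a joint): clamp angle, rad: 0 = closed, arm level, cartridge under it home; grows as the knob rises; stop at 1.75, just past upright. Open it past 1.6 to leave room for a hand over the cradle. The stiff hinge stays where it is left: about 4 N at the knob moves it, about 7 N over the last 0.1 rad onto a cartridge. Starts at 0.2 to 0.7, over the used cartridge.
- bin: black waste bin, 220 x 220 mm, lid top 218 mm above the table, walls 5 mm. In the lid, centred, a slot 95 mm (x) by 150 mm (y), filled by a yellow sprung flap. Origin: on the table under its centre; x points from the flap's hinge side to its free edge, z up. Fixed; place and angle vary.
- flap (a joint): flap angle, rad: 0 = shut, level with the lid; grows to 1.5 as it swings down into the bin about the slot's edge at the bin's -x side. A light spring (under 1 N at the free edge) shuts it again when nothing holds it down.
- stand: low steel stand 100 x 100 x 6 mm under the pile of fresh cartridges. Origin: on the table under its centre. Fixed; place and angle vary.
- spent0: squat cartridge: white round body, diameter 50 mm, 28 mm high, under a square cap 50 x 50 x 14 mm (42 mm high in all, about 200 g); RED cap and a black band: used up. It stands in the dryer's cradle at the start. Origin: centre of its underside; z up through the cap, x and y square to the cap's sides.
- spent1: squat cartridge: white round body, diameter 50 mm, 28 mm high, under a square cap 50 x 50 x 14 mm (42 mm high in all, about 200 g); RED cap and a black band: used up. It stands on the bench; two or three of these are there. Origin: centre of its underside; z up through the cap, x and y square to the cap's sides.
- spent2: squat cartridge: white round body, diameter 50 mm, 28 mm high, under a square cap 50 x 50 x 14 mm (42 mm high in all, about 200 g); RED cap and a black band: used up. It stands on the bench; two or three of these are there. Origin: centre of its underside; z up through the cap, x and y square to the cap's sides.
- spent3: squat cartridge: white round body, diameter 50 mm, 28 mm high, under a square cap 50 x 50 x 14 mm (42 mm high in all, about 200 g); RED cap and a black band: used up. It stands on the bench; two or three of these are there. Origin: centre of its underside; z up through the cap, x and y square to the cap's sides.
- fresh1: squat cartridge: white round body, diameter 50 mm, 28 mm high, under a square cap 50 x 50 x 14 mm (42 mm high in all, about 200 g); YELLOW cap and a blue band: fresh. Bottom of the pile of three stacked on the stand. Origin: centre of its underside; z up through the cap, x and y square to the cap's sides.
- fresh2: squat cartridge: white round body, diameter 50 mm, 28 mm high, under a square cap 50 x 50 x 14 mm (42 mm high in all, about 200 g); YELLOW cap and a blue band: fresh. Middle of the pile of three stacked on the stand. Origin: centre of its underside; z up through the cap, x and y square to the cap's sides.
- fresh3: squat cartridge: white round body, diameter 50 mm, 28 mm high, under a square cap 50 x 50 x 14 mm (42 mm high in all, about 200 g); YELLOW cap and a blue band: fresh. Top of the pile of three stacked on the stand. Origin: centre of its underside; z up through the cap, x and y square to the cap's sides.
- jar: glass jar with a steel cap, diameter 60, height 85 mm, a bystander; origin: centre of its underside.
- spray: blue spray can, diameter 52, height 150 mm, a bystander; origin: centre of its underside.
- mug: blue mug, diameter 76, height 90 mm, a bystander; origin: centre of its underside.
Not all that is in view belongs to the job. What is shaped like the spent0 but green is not meant.

How it is judged:
By the outcome, as a careful person would: the job done as asked, in the order asked, and still so for the second after the job is handed in, with the robot touching nothing.
Of spent1, spent2, spent3 only 2 to 3 are there at a start; the rules pass over those that are not, and their reading is None.
At some moment in a run one of spent1, spent2, spent3 may be knocked a few centimetres aside while the robot is not near it.
Once in a run the grip may slacken for a moment while it holds something.
It also fails if it takes over 210 s, if anything falls off the work surface, if the arm or the gripper's body presses on something with over 40 N, if the wrist force passes 120 N, or if a joint passes its speed limit or range.

ROBOT

A 6-joint arm with a two-finger parallel gripper is mounted at the origin on the work surface. World frame = base frame: x ahead of the robot, y to its left, z up, the work surface at z = 0. Lengths are in m, angles in degrees, forces in N, time in s.
With the tool pointing down it reaches from about 0.3 to 0.875 m from the base axis. Payload 4.2 kg.
Tool frame: the origin (TCP) lies on the centre line of the jaws, within the pads' length; the fingertips stand 19 mm ahead of it and the grasp point (between the pads) is the TCP; z points along the fingers, y is the line along which they close (so a half turn about z gives the same grasp; the last joint's range is limited). The gripper opens to 85 mm and grips with 20 to 120 N. Pads are 22 mm wide; open, the fingers measure 114 mm over their backs; the gripper's body (76 mm by 85 mm) begins 54 mm behind the grasp point. The pads swing forward as they close: fully open they stand 13 mm farther back than shut.
Start: joints at [-66.635, 18.312, 89.639, -0, 72.044, -1.146], TCP at [0.239, -0.523, 0.25] pointing down, gripper open.
Joint ranges: [-177.97, 177.97], [-48.28, 115.42], [12.27, 149.76], [-77.06, 257.06], [2.81, 150.46], [-146.56, 146.56]. Speed limits (degrees/s): [147.25, 147.25, 180, 180, 180, 180].

INTERFACE

Orientations are given as [roll, pitch, yaw] about the fixed x, y, z axes, in that order (R = Rz(yaw) Ry(pitch) Rx(roll)).
In Python, from plant import bot, get_image, cut_out gives the robot as it stands.
- The arm moves only by the tool move_arm, never from a script. Its argument "commands" is a list of rows, each a list of 6 numbers: the shift along the world's x, y, z in units of 40 mm (1.0 is 40 mm), then the turn, a rotation vector about the world's x, y, z in units of 6 degrees (1.0 is 6 degrees). In form: [[tx, ty, tz, wx, wy, wz], ...]. A call has 1 to 10 rows; each row shifts and turns the commanded pose from where the row before left it; what a row does not reach is not made up. A row lasts 1/12 s, in which the tool goes at most 41.7 mm and 7.16 degrees, less where a joint would pass 70% of its speed; a pose out of reach is approached as far as the arm can. A call is refused whole if a number of a shift passes 1 or a number of a turn 1, either way. A call with a gripper value outside its range is refused whole. "fingers" is the finger opening in mm, from 0 to 85.4, set as the call begins (left out, the last holds). The fingers move at their own pace and stop on an object; "force" is the grip in N (left out, the last holds). Time passes only in rows, so rows that do not move let the fingers close. It gives the time, the measured TCP pose, the force, the opening and the grip force at its end, in the units of the state.
- bot.get_state(): the state, without advancing time (a new reading comes with each control period).
- get_image(name): name is "side" or "top"; returns a dict with "img" (480x640x3 uint8, red, green, blue), "z_map" (480x640 float32, m along the optical axis (not along the pixel's ray), 0 where there is no reading), "K" (3x3 intrinsics, pixels), "k1" (the pictures are not rectified: a ray, as slopes to the right and down, at radius r is drawn at 1 + k1 r^2 times it, then the intrinsics apply), "R" (3x3) and "t" (3): a world point X has camera coordinates R X + t. Camera axes: x right, y down, z forward; pixel columns grow to the right and rows downward; lengths in m; the calibration is good to about 2 mm. A picture is of the moment at which its call begins.
- bot.job_done(): hands the job in; it is judged then, once.
Trained networks look in a picture, given as the dict that the camera call returned (one of the last four; its "shot" number tells which), for a name from the list of things; names that differ only in an ending like _2 or _b are one class to them, and where a whole thing is asked for, a point or a joint stands for the part that bears it (a point fixed in the world has none). Each returns a list of dicts, best first, with "confidence" (0 to 1); they miss things now and then, are a little off and sometimes report something else, mostly with a low value. They report only what shows in the picture. A call takes as long as a camera call. They do not tell look-alikes from the thing itself.
- cut_out(target, picture): "pixels" (480x640 bool, what is visible of it) and "box" ([left, top, width, height] in pixels, round what is visible of it).
The state is a dict: "clock": time; "qpos": joint angles; "qd": joint speeds; "joint_efforts": joint torques, N m; "tool_pos": TCP position; "orientation": TCP orientation; "force": force on the tool from outside, world axes, zero at the start; "wrist_torque": the same for the moment, N m; "opening": finger opening in m; "grasp_force": force on a finger pad.
Only numpy, scipy, OpenCV 4.12 (cv2) and the standard library are available. Lean on these libraries where they do the work, as an engineer would, in place of code of your own. Each camera call takes 0.05 s, during which the arm holds its last target. There are 200 camera calls.

## Working session

There is one attempt and no reset: what is moved stays moved. The work goes in short steps, Python scripts to look and compute and a tool call to move; the robot and the scene stay as the last step left them, time stands still between calls to the robot, and variables do not carry over. Pictures are saved under pics/ and viewed, at most 14 in all, crops included, and the job is handed in when it is done.

Besides the shell and the picture viewer there is one more tool, called after "Request:" as a command line: name --pt "numbers of a row" for each row, then --argument value for the rest. move_arm: Moves the arm, as the interface text tells. Its arguments: {"type":"object","properties":{"commands":{"type":"array","items":{"type":"array","items":{"type":"number"}}},"fingers":{"type":"number"},"force":{"type":"number"}},"required":["commands"]}

```bash
ls; mkdir -p pics; python3 - <<'E'
from plant import bot,get_image
import cv2,numpy as np
s=bot.get_state();print(s)
for n in("top","side"):
    p=get_image(n);cv2.imwrite(f"pics/{n}0.png",p["img"][:,:,::-1]);print(n,p["K"],p["k1"],p["R"],p["t"])
E
```

```text
pics
{'clock': 0.0, 'qpos': array([-6.66375543e+01,  1.83538118e+01,  8.97072482e+01, -6.27038182e-04,
        7.20437603e+01, -1.14487729e+00]), 'qd': array([ 0.08440046, -0.01810471, -0.02909765, -0.00083165,  0.03641292,
       -0.00583249]), 'joint_efforts': array([-3.13977362e-03, -4.15531254e+01, -2.34163928e+01, -4.12075724e-05,
        8.28875578e-03, -1.98293316e-05]), 'tool_pos': array([ 0.23834676, -0.52278631,  0.24945476]), 'orientation': array([-1.79895189e+02, -1.49834432e-03,  2.45075155e+01]), 'force': array([ 0.67560984, -0.31288663,  0.36094933]), 'wrist_torque': array([-0.04208579, -0.01395826,  0.02798272]), 'grasp_force': 0.0, 'opening': 0.08559996374002538}
top [[550.9406566    0.         314.25499187]
 [  0.         550.9406566  242.15799593]
 [  0.           0.           1.        ]] -0.17449455503212832 [[-6.88469348e-04 -9.99553840e-01  2.98604586e-02]
 [-9.86243339e-01 -4.25719636e-03 -1.65245127e-01]
 [ 1.65298523e-01 -2.95634446e-02 -9.85800386e-01]] [-0.05097731  0.59583894  1.26947182]
side [[589.39065665   0.         313.95182545]
 [  0.         589.39065665 236.82992086]
 [  0.           0.           1.        ]] -0.19542733484834462 [[ 0.9692748  -0.24572078 -0.011299  ]
 [-0.16794819 -0.62753244 -0.76026078]
 [ 0.17972138  0.73879926 -0.64951973]] [-0.55366164  0.19173018  1.33887256]
```

View pics/top0.png

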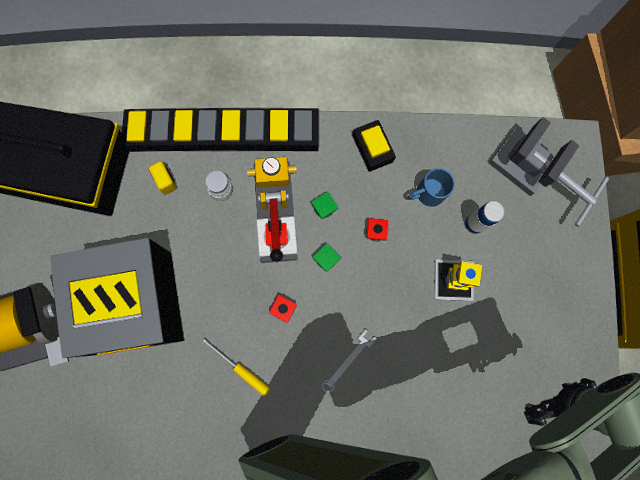

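View pics/side0.png

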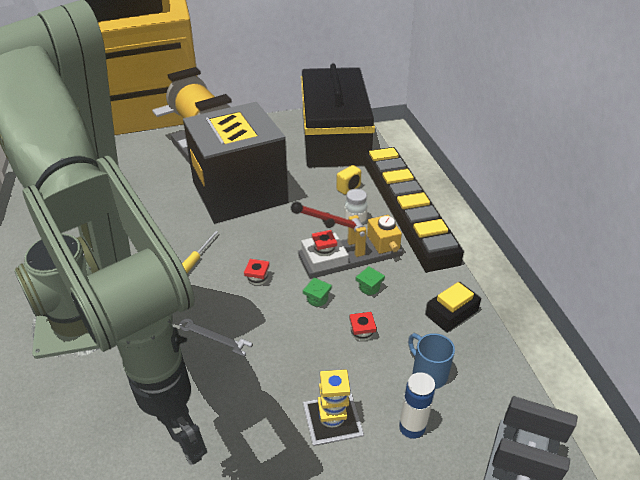

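The top view shows the bin at (107,297), the dryer at (277,215) with its knob at (277,256), and red caps at (377,229), (283,307) and in the cradle at about (277,235). The green decoys are at (324,204) and (326,257). The pile is at (465,275), the mug at (436,187), the spray can at (487,217) and the jar at (218,184).

```bash
cat > h.py <<'E'
from plant import bot,get_image,cut_out
import cv2,numpy as np
def cloud(p,mask=None):
    """world points (N,3), colours, pixel (u,v) of pixels in mask with depth"""
    z=p["z_map"]; m=z>0
    if mask is not None: m&=mask
    v,u=np.nonzero(m); K=p["K"]
    d=np.array([p["k1"],0,0,0,0])
    n=cv2.undistortPoints(np.stack([u,v],1).astype(float)[:,None],K,d)[:,0]
    c=np.c_[n,np.ones(len(n))]*z[v,u][:,None]
    return (c-p["t"])@p["R"], p["img"][v,u].astype(int), np.stack([u,v],1)
def proj(p,X):
    return cv2.projectPoints(np.atleast_2d(X).astype(float),cv2.Rodrigues(p["R"])[0],p["t"],p["K"],np.array([p["k1"],0,0,0,0]))[0][:,0]
def rect(P):
    r=cv2.minAreaRect(P[:,:2].astype(np.float32)*1000); return np.round(r[0],1),np.round(r[1],1),round(r[2],1)
def red(C): return (C[:,0]>130)&(C[:,1]<60)&(C[:,2]<60)
def yel(C): return (C[:,0]>150)&(C[:,1]>120)&(C[:,2]<80)
def grn(C): return (C[:,1]>90)&(C[:,0]<60)&(C[:,2]<110)
def blobs(p,f,zlo,zhi,minpx=40):
    """connected patches of a colour within a height band: centroid px, rect mm, median z"""
    P,C,U=cloud(p); k=f(C)&(P[:,2]>zlo)&(P[:,2]<zhi)
    M=np.zeros((480,640),np.uint8); M[U[k][:,1],U[k][:,0]]=1
    n,L,S,_=cv2.connectedComponentsWithStats(M)
    lab=L[U[:,1],U[:,0]]
    for i in range(1,n):
        if S[i,4]>=minpx:
            q=P[lab==i]; zt=np.percentile(q[:,2],90)
            t=q[q[:,2]>zt-.006]; print(np.round(U[lab==i].mean(0)),S[i,4],"ztop %.4f"%zt,rect(t))
E
python3 - <<'E'
from h import *
ps={n:get_image(n) for n in("top","side")}
for n,p in ps.items():
    print(n,"table z",np.median(cloud(p)[0][:,2]))
    print("red");blobs(p,red,.02,.3)
    print("yel");blobs(p,yel,.02,.3)
    for t in("dryer","clamp","clamp_knob","bin","flap","stand","spent1","fresh3","jar","spray","mug"):
        for r in cut_out(t,p)[:4]:
            if r["confidence"]<.3: continue
            P=cloud(p,r["pixels"])[0]; zt=np.percentile(P[:,2],95)
            T=P[P[:,2]>zt-.008]
            print(t,"%.2f"%r["confidence"],r["box"],"zt %.3f"%zt,"med",np.round(np.median(P,0),3),rect(T))
E
```

```text
top table z 0.00028483064919789593
red
[275. 228.] 537 ztop 0.1756 (array([576.5,  37.7]), array([33.4, 15.3]), 1.6)
[377. 229.] 334 ztop 0.0454 (array([ 631.3, -203.4]), array([48., 50.]), 83.6)
[283. 308.] 348 ztop 0.0460 (array([438.2,  24.9]), array([49.3, 47.9]), 61.9)
yel
[136. 125.] 509 ztop 0.0639 (array([889.8, 398.4]), array([43.1, 79.4]), 89.4)
[183. 125.] 532 ztop 0.0642 (array([889.8, 277.9]), array([43.6, 80.6]), 89.9)
[231. 125.] 533 ztop 0.0643 (array([889.9, 158.4]), array([79.7, 43.4]), 1.7)
[279. 125.] 539 ztop 0.0641 (array([890.1,  39.1]), array([78.9, 42.6]), 0.7)
[ 74. 180.] 264 ztop 0.1431 (array([720.1, 527. ]), array([159.4, 318.5]), 28.5)
[375. 141.] 524 ztop 0.0670 (array([ 850.5, -200.1]), array([68.7, 49.8]), 23.2)
[271. 171.] 574 ztop 0.0784 (array([770. ,  54.5]), array([58.9, 78.1]), 5.3)
[160. 175.] 397 ztop 0.0652 (array([759.9, 328.4]), array([67. , 37.1]), 28.9)
[283. 195.] 46 ztop 0.1087 (array([696.3,  24.4]), array([22.7,  9.5]), 0.8)
[262. 197.] 40 ztop 0.1074 (array([692.6,  72. ]), array([20.9,  9.8]), 8.8)
[468. 276.] 437 ztop 0.1350 (array
[... 5604 characters left out ...]
 -0.414  0.132] (array([ 508.3, -403.4]), array([52.5, 50.6]), 80.9)
fresh3 0.68 [316.8, 397.0, 31.9, 34.7] zt 0.051 med [ 0.496 -0.422  0.045] (array([ 504.5, -403.2]), array([50.2, 50.5]), 83.0)
fresh3 0.56 [320.4, 394.4, 29.3, 21.9] zt 0.092 med [ 0.501 -0.421  0.075] (array([ 504.6, -419.7]), array([16.1, 49.9]), 73.3)
jar 0.76 [343.7, 188.0, 21.3, 36.7] zt 0.088 med [0.729 0.167 0.065] (array([716.9, 138.6]), array([148.8,  50. ]), 71.5)
spray 0.75 [397.2, 373.4, 36.1, 65.0] zt 0.152 med [ 0.642 -0.477  0.11 ] (array([ 650. , -462.5]), array([48.5, 46.5]), 67.7)
mug 0.85 [409.4, 331.5, 45.8, 58.1] zt 0.091 med [ 0.733 -0.342  0.062] (array([ 702.7, -380.5]), array([158.2,  77. ]), 45.1)
```

Request:
move_arm --pt "0.42 0.77 0.07 0 0 -0.182" --pt "0.42 0.77 0.07 0 0 -0.182" --pt "0.42 0.77 0.07 0 0 -0.182" --pt "0.42 0.77 0.07 0 0 -0.182" --pt "0.42 0.77 0.07 0 0 -0.182" --pt "0.42 0.77 0.07 0 0 -0.182" --pt "0.42 0.77 0.07 0 0 -0.182" --pt "0.42 0.77 0.07 0 0 -0.182" --pt "0.42 0.77 0.07 0 0 -0.182" --fingers 55 --force 30

```text
clock: 2.05
tool_pos: [0.3902, -0.2444, 0.2759]
orientation: [180.0, -0.0, 14.6]
force: [-0.2, -0.1, -0.9]
opening: 0.0551
grasp_force: 0.0
```

Request:
move_arm --pt "0.42 0.77 0.07 0 0 -0.182" --pt "0.42 0.77 0.07 0 0 -0.182" --pt "0.42 0.77 0.07 0 0 -0.182" --pt "0.42 0.77 0.07 0 0 -0.182" --pt "0.42 0.77 0.07 0 0 -0.182" --pt "0.42 0.77 0.07 0 0 -0.182" --pt "0.42 0.77 0.07 0 0 -0.182" --pt "0.42 0.77 0.07 0 0 -0.182" --pt "0.42 0.77 0.07 0 0 -0.182" --pt "0 0 0 0 0 0"

```text
clock: 2.88
tool_pos: [0.5436, 0.0361, 0.3009]
orientation: [-179.8, -0.2, 5.1]
force: [-0.2, -0.9, 0.2]
opening: 0.0549
grasp_force: 0.0
```

```bash
python3 - <<'E'
from h import *
p=get_image("side");blobs(p,red,.02,.3);cv2.imwrite("pics/side1.png",cv2.resize(p["img"][:,:,::-1],(800,600)))
for t in("clamp_knob","spent1"):
    for r in cut_out(t,p)[:6]:
        P=cloud(p,r["pixels"])[0];print(t,round(r["confidence"],2),r["box"],np.round(np.median(P,0),3))
p=get_image("top");blobs(p,red,.02,.3)
E
```

```text
[255. 275.] 50 ztop 0.0423 (array([425.4,   1.5]), array([ 6.6, 45. ]), 58.9)
clamp_knob 0.91 [291.7, 200.3, 69.2, 28.1] [0.613 0.034 0.146]
spent1 0.74 [243.1, 257.7, 28.8, 30.0] [0.434 0.012 0.041]
spent1 0.71 [306.2, 274.5, 25.0, 33.9] [ 0.555 -0.089  0.041]
spent1 0.69 [309.3, 230.5, 26.4, 24.7] [0.604 0.028 0.081]
spent1 0.64 [349.5, 311.2, 27.9, 28.7] [ 0.626 -0.215  0.041]
[377. 229.] 333 ztop 0.0458 (array([ 631.1, -203.3]), array([47.3, 50. ]), 84.7)
```

View pics/side1.png

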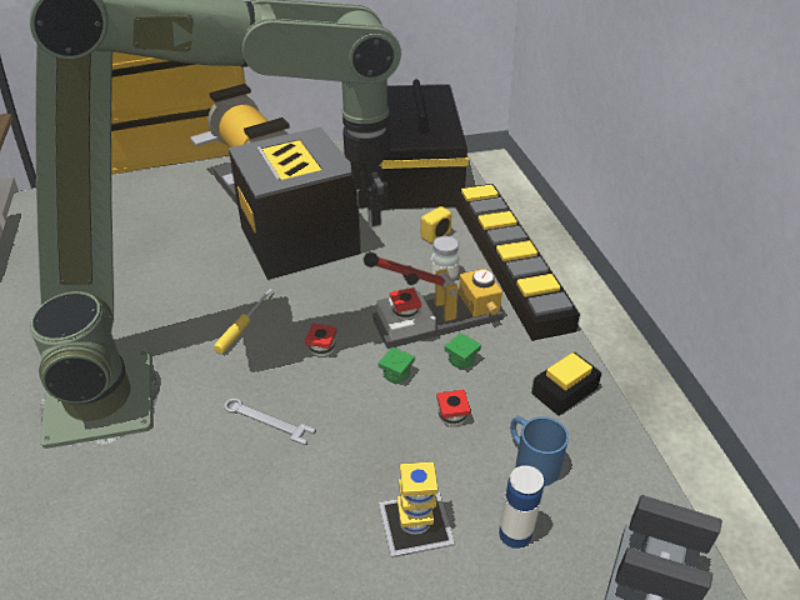

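The enlarged view shows red caps at (320,335), (453,403) and in the cradle at (404,298); these are the spent ones. The green ones at (397,363) and (462,349) are decoys, and no third bench red is visible. The gripper is above the knob at (371,260).

Request:
move_arm --pt "-0.06 -0.04 -0.82 0 0 0" --pt "0 0 -0.8 0 0 0" --pt "0 0 -0.7 0 0 0" --pt "0 0 -0.5 0 0 0" --pt "0 0 0 0 0 0"

```text
clock: 3.5
tool_pos: [0.5351, 0.028, 0.1839]
orientation: [-180.0, 0.5, 4.7]
force: [-0.2, -0.5, -0.1]
opening: 0.0549
grasp_force: 0.0
```

Request:
move_arm --pt "0 0 0 0 0 0" --pt "0 0 0 0 0 0" --pt "0 0 0 0 0 0" --pt "0 0 0 0 0 0" --pt "0 0 0 0 0 0" --pt "0 0 0 0 0 0" --fingers 10 --force 30

```text
clock: 4.0
tool_pos: [0.5375, 0.0354, 0.1897]
orientation: [-179.3, -0.0, 4.7]
force: [-4.5, 20.1, -1.4]
opening: 0.0261
grasp_force: 29.7
```

Request:
move_arm --pt "0 0 0 0 0 0" --pt "0 0 0 0 0 0" --pt "0.06 0.14 0 0 0 0" --pt "0 0 0 0 0 0" --pt "0 0 0 0 0 0" --fingers 50

```text
clock: 4.42
tool_pos: [0.5416, 0.035, 0.1888]
orientation: [180.0, -0.1, 4.8]
force: [-1.2, -0.1, -0.2]
opening: 0.05
grasp_force: 0.0
```

Request:
move_arm --pt "0 0 0 0 0 0" --pt "0 0 0 0 0 0" --pt "0 0 0 0 0 0" --pt "0 0 0 0 0 0" --pt "0 0 0 0 0 0" --pt "0 0 0 0 0 0" --fingers 10 --force 30

```text
clock: 4.92
tool_pos: [0.5408, 0.0361, 0.1882]
orientation: [-179.9, -0.0, 4.8]
force: [-1.0, 4.5, 3.7]
opening: 0.0258
grasp_force: 29.4
```

```bash
python3 - <<'E'
import numpy as np
th=np.linspace(.546,1.68,15);u=np.array([np.cos(np.radians(4.8)),np.sin(np.radians(4.8))])
r=-180*np.cos(th);z=180*np.sin(th)
print(np.round(np.c_[np.diff(r)[:,None]*u,np.diff(z)]/40,2).tolist())
E
```

```text
[[0.2, 0.02, 0.3], [0.22, 0.02, 0.29], [0.25, 0.02, 0.27], [0.27, 0.02, 0.25], [0.29, 0.02, 0.22], [0.3, 0.03, 0.2], [0.32, 0.03, 0.17], [0.33, 0.03, 0.15], [0.34, 0.03, 0.12], [0.35, 0.03, 0.09], [0.36, 0.03, 0.06], [0.36, 0.03, 0.03], [0.36, 0.03, 0.0], [0.36, 0.03, -0.03]]
```

Request:
move_arm --pt "0.2 0.02 0.3 0 0 0" --pt "0.22 0.02 0.29 0 0 0" --pt "0.25 0.02 0.27 0 0 0" --pt "0.27 0.02 0.25 0 0 0" --pt "0.29 0.02 0.22 0 0 0" --pt "0 0 0 0 0 0"

```text
clock: 5.42
tool_pos: [0.5916, 0.0404, 0.2415]
orientation: [-179.9, -0.1, 4.9]
force: [0.5, 5.2, 1.6]
opening: 0.026
grasp_force: 30.8
```

Request:
move_arm --pt "0.3 0.03 0.2 0 0 0" --pt "0.32 0.03 0.17 0 0 0" --pt "0.33 0.03 0.15 0 0 0" --pt "0.34 0.03 0.12 0 0 0" --pt "0.35 0.03 0.09 0 0 0" --pt "0.36 0.03 0.06 0 0 0" --pt "0.36 0.03 0.03 0 0 0" --pt "0.36 0.03 0 0 0 0" --pt "0.36 0.03 -0.03 0 0 0" --pt "0 0 0 0 0 0"

```text
clock: 6.25
tool_pos: [0.7155, 0.0512, 0.2728]
orientation: [-179.9, -0.1, 4.9]
force: [2.6, 4.1, 2.5]
opening: 0.0262
grasp_force: 31.8
```

Request:
move_arm --pt "0 0 0 0 0 0" --pt "0 0 0 0 0 0" --pt "0 0 0 0 0 0" --pt "0 0 0.6 0 0 0" --pt "0 0 0.9 0 0 0" --pt "-0.6 -0.06 0.2 0 0 0" --pt "-0.7 -0.07 0 0 0 0" --pt "-0.7 -0.07 0 0 0 0" --pt "-0.7 -0.07 0 0 0 0" --pt "0 0 0 0 0 0" --fingers 75

```text
clock: 7.08
tool_pos: [0.6, 0.0382, 0.3416]
orientation: [179.9, 0.2, 4.8]
force: [1.5, 0.2, -0.3]
opening: 0.0752
grasp_force: 0.0
```

```bash
python3 - <<'E'
from h import *
print(bot.get_state()["tool_pos"])
for n in("side","top"):
    p=get_image(n);print(n);blobs(p,red,.02,.3)
    for r in cut_out("clamp",p)[:1]+cut_out("spent0",p)[:6]:
        P=cloud(p,r["pixels"])[0];print(round(r["confidence"],2),r["box"],np.round(np.median(P,0),3),np.round(P.max(0),3))
E
```

```text
[0.59999849 0.03818062 0.34161216]
side
0.87 [351.1, 159.4, 23.0, 71.2] [0.696 0.042 0.189] [0.844 0.437 0.289]
0.88 [242.4, 258.9, 26.8, 27.3] [0.434 0.012 0.042] [0.468 0.098 0.049]
0.74 [302.4, 278.7, 29.3, 29.4] [ 0.554 -0.089  0.041] [ 0.589 -0.047  0.049]
0.73 [355.2, 265.8, 28.0, 30.6] [ 0.684 -0.087  0.041] [ 0.722 -0.047  0.049]
0.66 [348.1, 159.2, 24.7, 71.7] [0.697 0.043 0.187] [0.843 0.437 0.289]
0.63 [303.2, 392.6, 58.3, 49.3] [ 0.495 -0.423  0.007] [ 0.56 -0.35  0.09]
0.56 [310.5, 229.3, 26.9, 23.7] [0.604 0.027 0.081] [0.633 0.071 0.088]
top
[377. 229.] 333 ztop 0.0460 (array([ 631.1, -203.7]), array([47.2, 49.9]), 87.0)
0.93 [311.5, 191.8, 28.0, 26.9] [ 0.689 -0.076  0.042] [ 0.733 -0.042  0.05 ]
0.84 [364.7, 219.1, 21.8, 19.9] [ 0.63  -0.204  0.042] [ 0.656 -0.179  0.051]
0.8 [264.7, 226.8, 25.0, 18.2] [0.608 0.041 0.083] [0.634 0.068 0.09 ]
0.61 [315.3, 244.4, 24.0, 24.4] [ 0.559 -0.079  0.042] [ 0.598 -0.049  0.05 ]
```

Request:
move_arm --pt "0.05 0.04 -0.9 0 0 0" --pt "0 0 -1 0 0 0" --pt "0 0 -1 0 0 0" --pt "0 0 -1 0 0 0" --pt "0 0 -1 0 0 0" --pt "0 0 -0.8 0 0 0" --pt "0 0 -0.6 0 0 0" --pt "0 0 -0.33 0 0 0" --pt "0 0 0 0 0 0" --pt "0 0 0 0 0 0"

```text
clock: 8.22
tool_pos: [0.6078, 0.0408, 0.0745]
orientation: [180.0, 0.1, 4.9]
force: [0.2, 1.5, 1.3]
opening: 0.0753
grasp_force: 0.0
```

Request:
move_arm --pt "0 0 0 0 0 0" --pt "0 0 0 0 0 0" --pt "0 0 0 0 0 0" --pt "0 0 0 0 0 0" --pt "0 0 0 0 0 0" --fingers 35 --force 60

```text
clock: 8.63
tool_pos: [0.6085, 0.0409, 0.0768]
orientation: [180.0, -0.2, 4.9]
force: [1.1, 0.4, 1.3]
opening: 0.0492
grasp_force: 63.5
```

Request:
move_arm --pt "0 0 0.4 0 0 0" --pt "0 0 0.7 0 0 0" --pt "0 0 0.9 0 0 0" --pt "0 0 0.9 0 0 0" --pt "0 0 0.9 0 0 0" --pt "0 0 0.9 0 0 0" --pt "0 0 0.93 0 0 0" --pt "0 0 0 0 0 0"

```text
clock: 9.3
tool_pos: [0.6099, 0.0409, 0.3093]
orientation: [180.0, -0.8, 4.9]
force: [1.4, 0.1, 0.6]
opening: 0.0489
grasp_force: 63.3
```

Request:
move_arm --pt "-0.4 0.88 0 0 0 0.09" --pt "-0.4 0.88 0 0 0 0.09" --pt "-0.4 0.88 0 0 0 0.09" --pt "-0.4 0.88 0 0 0 0.09" --pt "-0.4 0.88 0 0 0 0.09" --pt "-0.4 0.88 0 0 0 0.09" --pt "-0.4 0.88 0 0 0 0.09" --pt "-0.4 0.88 0 0 0 0.09" --pt "-0.4 0.88 0 0 0 0.09" --pt "-0.4 0.88 0 0 0 0.07"

```text
clock: 10.13
tool_pos: [0.4458, 0.3939, 0.3]
orientation: [179.9, 0.1, 10.2]
force: [-0.4, 0.1, -1.5]
opening: 0.0488
grasp_force: 63.3
```

Request:
move_arm --pt "0 0 0 0 0 0" --pt "0 0 0 0 0 0" --pt "0 0 0 0 0 0"

```text
clock: 10.38
tool_pos: [0.447, 0.3923, 0.3]
orientation: [179.9, 0.1, 10.2]
force: [1.3, -0.8, -2.2]
opening: 0.049
grasp_force: 63.3
```

```bash
python3 - <<'E'
from h import *
p=get_image("side");cv2.imwrite("pics/c1.png",cv2.resize(p["img"][:,:,::-1],(800,600)))
E
```

```text
(no output)
```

View pics/c1.png

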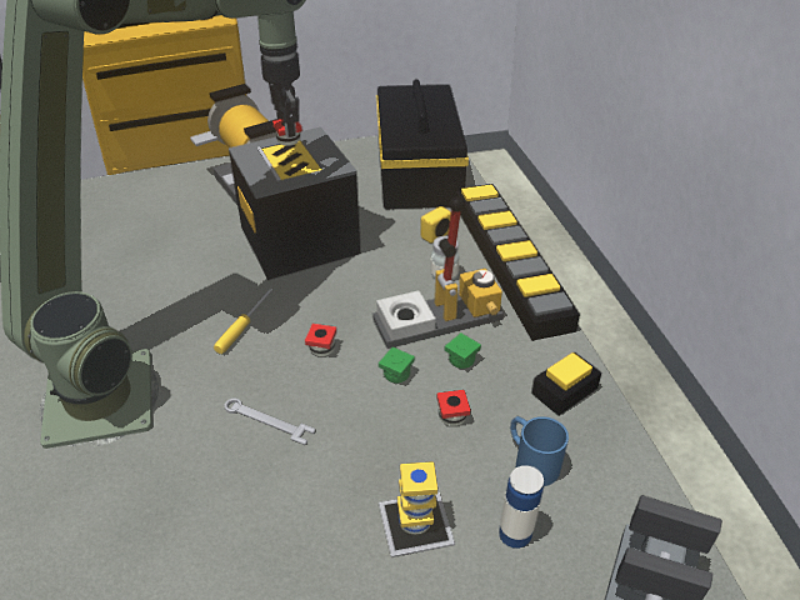

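The spent cartridge is held upright over the flap at (288,130), the pocket at (405,310) is empty, and the clamp is upright at (453,240).

Request:
move_arm --pt "0.02 0.03 -0.8 0 0 0" --pt "0 0 -0.6 0 0 0" --pt "0 0 -0.6 0 0 0" --pt "0 0 -0.6 0 0 0" --pt "0 0 -0.6 0 0 0" --pt "0 0 0 0 0 0" --pt "0 0 0 0 0 0"

```text
clock: 11.02
tool_pos: [0.4486, 0.3924, 0.1721]
orientation: [179.9, 0.1, 10.0]
force: [0.5, -0.2, -0.9]
opening: 0.0485
grasp_force: 63.2
```

Request:
move_arm --pt "0 0 0 0 0 0" --pt "0 0 0 0 0 0" --pt "0 0 0 0 0 0" --pt "0 0 0 0 0 0" --pt "0 0 0 0 0 0" --pt "0 0 0 0 0 0" --fingers 68

```text
clock: 11.52
tool_pos: [0.4482, 0.3942, 0.1734]
orientation: [-180.0, -0.1, 10.1]
force: [1.0, 0.4, 1.2]
opening: 0.0682
grasp_force: 0.4
```

Request:
move_arm --pt "0 0 0.5 0 0 0" --pt "0 0 0.7 0 0 0" --pt "0 0 0.8 0 0 0" --pt "0 0 0.8 0 0 0" --pt "0 0 0.4 0 0 0" --pt "0 0 0 0 0 0"

```text
clock: 12.02
tool_pos: [0.4492, 0.3952, 0.3056]
orientation: [-179.7, -0.4, 10.1]
force: [0.3, -0.0, 0.2]
opening: 0.0675
grasp_force: 0.0
```

```bash
python3 - <<'E'
from h import *
p=get_image("side");cv2.imwrite("pics/c2.png",cv2.resize(p["img"][60:260,150:450,::-1],(780,520)))
blobs(p,red,.02,.3,20)
for r in cut_out("spent1",p)[:6]:
    P=cloud(p,r["pixels"])[0];T=P[P[:,2]>np.percentile(P[:,2],95)-.008];print(round(r["confidence"],2),r["box"],np.round(np.median(P,0),3),rect(T))
p=get_image("top");blobs(p,red,.02,.3,20)
E
```

```text
[254. 275.] 55 ztop 0.0404 (array([423.6,   1.7]), array([ 9.1, 48.3]), 62.3)
0.83 [303.7, 277.9, 27.9, 28.8] [ 0.555 -0.089  0.041] (array([556.1, -80.6]), array([54.1, 51.9]), 44.2)
0.69 [358.6, 267.6, 28.4, 26.5] [ 0.684 -0.085  0.041] (array([689.1, -76.6]), array([55.6, 50.7]), 34.7)
0.67 [350.0, 312.0, 25.0, 26.4] [ 0.625 -0.215  0.041] (array([ 627.5, -207. ]), array([55.2, 51.1]), 85.0)
0.61 [243.3, 259.6, 26.0, 27.6] [0.434 0.014 0.041] (array([436.1,  22.9]), array([58.1, 50.7]), 62.9)
[377. 229.] 333 ztop 0.0457 (array([ 631.1, -203.5]), array([47.8, 50.2]), 85.4)
[283. 308.] 346 ztop 0.0460 (array([438.3,  25.3]), array([48.9, 47.8]), 62.2)
```

View pics/c2.png

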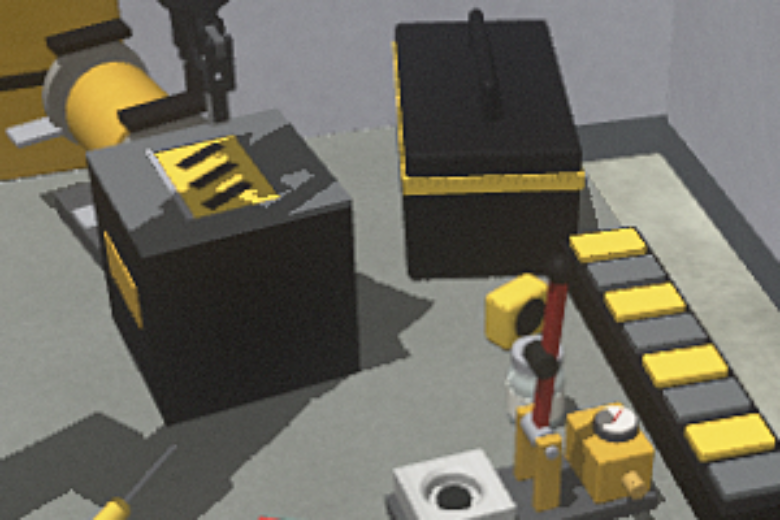

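Flap is shut at (215,180) in the crop and the cartridge is inside. Next is the red-capped one at (0.4375, 0.0245), top-view pixel (283,308).

Request:
move_arm --pt "-0.03 -0.92 0 0 0 -0.635" --pt "-0.03 -0.92 0 0 0 -0.635" --pt "-0.03 -0.92 0 0 0 -0.635" --pt "-0.03 -0.92 0 0 0 -0.635" --pt "-0.03 -0.92 -0.3 0 0 -0.635" --pt "-0.03 -0.92 -0.3 0 0 -0.635" --pt "-0.03 -0.92 -0.3 0 0 -0.635" --pt "-0.03 -0.92 -0.3 0 0 -0.635" --pt "-0.03 -0.92 -0.3 0 0 -0.635" --pt "0 -0.92 -0.3 0 0 -0.635" --fingers 75

```text
clock: 13.0
tool_pos: [0.4354, 0.0244, 0.2265]
orientation: [179.9, 0.2, -28.1]
force: [0.9, -0.5, -0.4]
opening: 0.0751
grasp_force: 0.0
```

Request:
move_arm --pt "0 0 0 0 0 0" --pt "0 0 0 0 0 0" --pt "0 0 0 0 0 0"

```text
clock: 13.25
tool_pos: [0.4369, 0.0263, 0.2279]
orientation: [180.0, 0.1, -28.0]
force: [1.0, -0.2, 0.0]
opening: 0.0748
grasp_force: 0.0
```

```bash
python3 - <<'E'
from h import *
for n in("side","top"):
    p=get_image(n);print(n);blobs(p,red,.02,.3,20)
    for r in cut_out("spent1",p)[:6]:
        P=cloud(p,r["pixels"])[0];T=P[P[:,2]>np.percentile(P[:,2],95)-.008];print(round(r["confidence"],2),r["box"],np.round(np.median(P,0),3),rect(T))
E
```

```text
side
[260. 276.] 21 ztop 0.0407 (array([439.5,  -3.8]), array([ 3. , 15.7]), 55.9)
0.8 [347.3, 311.6, 26.1, 27.5] [ 0.626 -0.216  0.041] (array([ 627.9, -206.1]), array([54.4, 51.1]), 83.8)
0.77 [302.3, 276.6, 29.6, 29.3] [ 0.555 -0.089  0.041] (array([557.2, -80.7]), array([53.4, 52.1]), 43.0)
0.76 [243.2, 256.7, 28.6, 31.0] [0.435 0.013 0.041] (array([435.5,  23.3]), array([56.9, 52.2]), 63.2)
0.71 [352.1, 265.8, 33.0, 29.2] [ 0.683 -0.085  0.041] (array([687. , -75.5]), array([55., 53.]), 31.6)
0.31 [349.3, 158.3, 23.0, 73.4] [0.695 0.041 0.192] (array([702.5,  42.7]), array([19.3, 25.2]), 81.9)
top
[377. 229.] 333 ztop 0.0458 (array([ 631.1, -203.7]), array([48.4, 49.3]), 85.7)
0.75 [311.4, 190.6, 27.7, 28.4] [ 0.688 -0.076  0.042] (array([690.3, -75.8]), array([50.6, 50.6]), 33.2)
0.64 [312.2, 242.0, 29.4, 25.5] [ 0.561 -0.081  0.042] (array([560.8, -80.2]), array([48. , 50.6]), 45.4)
0.58 [368.0, 218.3, 18.2, 21.2] [ 0.628 -0.204  0.043] (array([ 630.7, -205. ]), array([49.9, 49.8]), 83.8)
```

Request:
move_arm --pt "0 -0.03 -0.9 0 0 0" --pt "0 0 -1 0 0 0" --pt "0 0 -1 0 0 0" --pt "0 0 -0.9 0 0 0" --pt "0 0 -0.7 0 0 0" --pt "0 0 -0.33 0 0 0" --pt "0 0 0 0 0 0" --pt "0 0 0 0 0 0"

```text
clock: 14.12
tool_pos: [0.4375, 0.0256, 0.0354]
orientation: [180.0, 0.1, -27.9]
force: [0.6, -0.1, 1.0]
opening: 0.0749
grasp_force: 0.0
```

Request:
move_arm --pt "0 0 0 0 0 0" --pt "0 0 0 0 0 0" --pt "0 0 0 0 0 0" --pt "0 0 0 0 0 0" --pt "0 0 0 0 0 0" --fingers 35 --force 60

```text
clock: 14.53
tool_pos: [0.4388, 0.0251, 0.0372]
orientation: [-179.9, -0.2, -28.0]
force: [0.2, 1.3, 6.5]
opening: 0.0489
grasp_force: 62.9
```

Request:
move_arm --pt "0 0 0.6 0 0 0" --pt "0 0 0.9 0 0 0" --pt "0 0 0.9 0 0 0" --pt "0 0 0.9 0 0 0" --pt "0 0 0.9 0 0 0" --pt "0 0 0.9 0 0 0" --pt "0 0 0.9 0 0 0" --pt "0 0 0.65 0 0 0" --pt "0 0 0 0 0 0"

```text
clock: 15.28
tool_pos: [0.4396, 0.0249, 0.3081]
orientation: [-179.6, -0.7, -28.0]
force: [0.1, -0.7, -1.4]
opening: 0.0486
grasp_force: 63.4
```

Request:
move_arm --pt "0.02 0.88 0 0 0 0.577" --pt "0.02 0.88 0 0 0 0.577" --pt "0.02 0.88 0 0 0 0.577" --pt "0.02 0.88 0 0 0 0.577" --pt "0.02 0.88 0 0 0 0.577" --pt "0.02 0.88 0 0 0 0.577" --pt "0.02 0.88 0 0 0 0.577" --pt "0.02 0.88 0 0 0 0.577" --pt "0.02 0.88 0 0 0 0.577" --pt "0 0.88 0 0 0 0.577"

```text
clock: 16.12
tool_pos: [0.4438, 0.3781, 0.3009]
orientation: [180.0, 0.0, 6.8]
force: [1.0, -0.2, -1.4]
opening: 0.049
grasp_force: 63.3
```

Request:
move_arm --pt "0.02 0.88 0 0 0 0.577" --pt "0 0 0 0 0 0" --pt "0 0 0 0 0 0" --pt "0 0 0 0 0 0"

```text
clock: 16.45
tool_pos: [0.4449, 0.4112, 0.3008]
orientation: [179.9, 0.1, 10.1]
force: [-0.1, -0.5, -1.5]
opening: 0.0488
grasp_force: 63.4
```

```bash
python3 - <<'E'
from h import *
p=get_image("side");cv2.imwrite("pics/c3.png",cv2.resize(p["img"][:400,100:500,::-1],(600,600)))
E
```

```text
(no output)
```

View pics/c3.png

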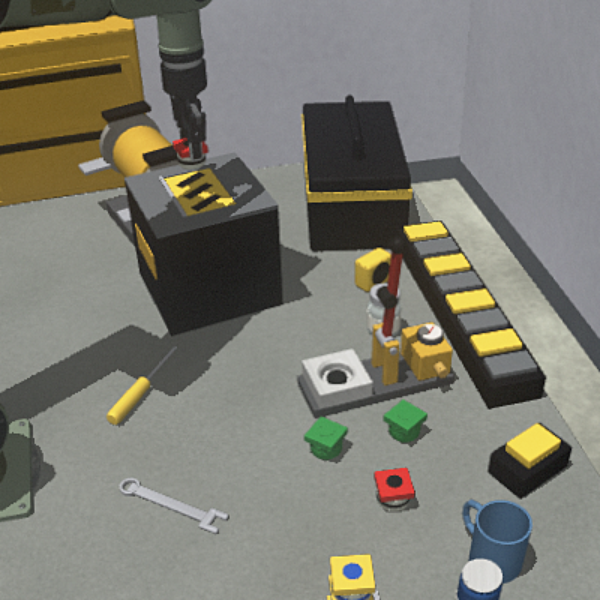

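The second spent cartridge is held over the flap at (190,150). The last bench red is at (395,487).

Request:
move_arm --pt "0 0 -0.8 0 0 0" --pt "0 0 -0.6 0 0 0" --pt "0 0 -0.6 0 0 0" --pt "0 0 -0.6 0 0 0" --pt "0 0 -0.6 0 0 0" --pt "0 0 0 0 0 0" --pt "0 0 0 0 0 0"

```text
clock: 17.08
tool_pos: [0.4454, 0.4105, 0.1733]
orientation: [179.9, 0.1, 10.0]
force: [1.7, 0.1, -1.2]
opening: 0.0488
grasp_force: 63.6
```

Request:
move_arm --pt "0 0 0 0 0 0" --pt "0 0 0 0 0 0" --pt "0 0 0 0 0 0" --pt "0 0 0 0 0 0" --pt "0 0 0 0 0 0" --pt "0 0 0 0 0 0" --fingers 66

```text
clock: 17.58
tool_pos: [0.4465, 0.4041, 0.175]
orientation: [179.2, 0.1, 10.1]
force: [3.0, -23.0, -0.0]
opening: 0.0657
grasp_force: 0.4
```

Request:
move_arm --pt "0 0 0.5 0 0 0" --pt "0 0 0.7 0 0 0" --pt "0 0 0.8 0 0 0" --pt "0 0 0.8 0 0 0" --pt "0 0 0.4 0 0 0" --pt "0 0 0 0 0 0"

```text
clock: 18.08
tool_pos: [0.4471, 0.4131, 0.3098]
orientation: [-179.6, -0.7, 10.1]
force: [0.4, -0.4, 0.2]
opening: 0.066
grasp_force: 0.0
```

```bash
python3 - <<'E'
from h import *
for n in("side","top"):
    p=get_image(n);print(n);blobs(p,red,.02,.3,20)
    for t in("spent1","flap"):
      for r in cut_out(t,p)[:5]:
        P=cloud(p,r["pixels"])[0];T=P[P[:,2]>np.percentile(P[:,2],95)-.008];print(t,round(r["confidence"],2),r["box"],np.round(np.median(P,0),3),rect(T),"zmin %.3f"%np.percentile(P[:,2],3))
E
```

```text
side
spent1 0.82 [301.7, 276.7, 31.8, 30.1] [ 0.555 -0.088  0.041] (array([557.6, -80.2]), array([55. , 51.6]), 45.5) zmin 0.001
spent1 0.8 [355.3, 264.2, 29.6, 30.1] [ 0.684 -0.085  0.041] (array([686.9, -77. ]), array([54.1, 53.1]), 35.0) zmin 0.008
spent1 0.55 [346.7, 310.9, 29.3, 27.2] [ 0.625 -0.215  0.041] (array([ 627.2, -206.5]), array([56.7, 50.6]), 84.3) zmin 0.005
flap 0.88 [212.2, 113.2, 44.9, 29.8] [0.447 0.39  0.218] (array([446.6, 393.6]), array([ 96. , 164.1]), 9.6) zmin 0.214
top
[377. 229.] 334 ztop 0.0458 (array([ 631.3, -203.4]), array([48.2, 49.5]), 85.4)
spent1 0.97 [364.4, 218.8, 21.9, 21.5] [ 0.63  -0.204  0.042] (array([ 630.9, -204.9]), array([50.4, 50.3]), 83.9) zmin 0.023
spent1 0.83 [314.0, 244.0, 24.5, 28.3] [ 0.559 -0.078  0.042] (array([560.1, -79.5]), array([48. , 48.8]), 45.3) zmin 0.006
spent1 0.61 [310.8, 192.6, 26.0, 24.9] [ 0.687 -0.076  0.042] (array([689.3, -75.6]), array([48.9, 49.9]), 33.0) zmin 0.022
flap 0.67 [77.4, 274.4, 61.0, 45.4] [0.441 0.371 0.218] (array([437.3, 376.6]), array([119.4, 156.6]), 10.0) zmin 0.213
```

Request:
move_arm --pt "0.256 -0.856 0 0 0 -0.144" --pt "0.256 -0.856 0 0 0 -0.144" --pt "0.256 -0.856 0 0 0 -0.144" --pt "0.256 -0.856 0 0 0 -0.144" --pt "0.256 -0.856 0 0 0 -0.144" --pt "0.256 -0.856 0 0 0 -0.144" --pt "0.256 -0.856 0 0 0 -0.144" --pt "0.256 -0.856 0 0 0 -0.144" --pt "0.256 -0.856 0 0 0 -0.144" --fingers 75

```text
clock: 19.13
tool_pos: [0.5373, 0.1021, 0.3005]
orientation: [180.0, 0.1, 2.3]
force: [0.7, 0.1, 0.7]
opening: 0.0749
grasp_force: 0.0
```

Request:
move_arm --pt "0.256 -0.856 -0.3 0 0 -0.144" --pt "0.256 -0.856 -0.3 0 0 -0.144" --pt "0.256 -0.856 -0.3 0 0 -0.144" --pt "0.256 -0.856 -0.3 0 0 -0.144" --pt "0.256 -0.856 -0.3 0 0 -0.144" --pt "0.256 -0.856 -0.3 0 0 -0.144" --pt "0.256 -0.856 -0.3 0 0 -0.144" --pt "0.256 -0.856 -0.3 0 0 -0.144" --pt "0.256 -0.856 -0.3 0 0 -0.144"

```text
clock: 19.88
tool_pos: [0.6294, -0.2059, 0.1916]
orientation: [-180.0, 0.1, -5.5]
force: [0.2, 1.6, 0.6]
opening: 0.0751
grasp_force: 0.0
```

Request:
move_arm --pt "0 0 0 0 0 0" --pt "0 0 0 0 0 0" --pt "0 0 0 0 0 0"

```text
clock: 20.13
tool_pos: [0.6292, -0.2039, 0.1926]
orientation: [-179.9, 0.1, -5.5]
force: [-0.3, 0.3, 1.0]
opening: 0.0753
grasp_force: 0.0
```

```bash
python3 - <<'E'
from h import *
for n in("side","top"):
    p=get_image(n);print(n);blobs(p,red,.02,.3,20)
    for t in("spent1","fresh3"):
      for r in cut_out(t,p)[:5]:
        P=cloud(p,r["pixels"])[0];T=P[P[:,2]>np.percentile(P[:,2],95)-.008];print(t,round(r["confidence"],2),r["box"],np.round(np.median(P,0),3),rect(T))
E
```

```text
side
[363. 331.] 51 ztop 0.0420 (array([ 624.1, -229.9]), array([12.2, 47.7]), 72.0)
spent1 0.81 [354.7, 271.9, 28.9, 21.5] [ 0.669 -0.087  0.03 ] (array([ 644.8, -152.7]), array([198. ,  65.8]), 61.2)
spent1 0.68 [303.7, 278.1, 28.7, 29.7] [ 0.555 -0.089  0.041] (array([557.5, -80.6]), array([55.2, 51.4]), 43.5)
spent1 0.64 [350.2, 312.1, 20.7, 27.7] [ 0.625 -0.216  0.041] (array([ 627.8, -206.3]), array([54.6, 50.9]), 84.3)
fresh3 0.87 [317.2, 398.3, 31.9, 31.7] [ 0.499 -0.423  0.044] (array([ 504.5, -404.6]), array([46.8, 50.2]), 79.7)
fresh3 0.62 [318.9, 371.3, 32.0, 34.2] [ 0.507 -0.414  0.132] (array([ 508.2, -403.9]), array([52.6, 50.7]), 79.7)
fresh3 0.55 [184.7, 111.6, 101.2, 115.3] [0.426 0.292 0.148] (array([439.2, 146.9]), array([193.1, 709.2]), 3.6)
fresh3 0.51 [319.9, 385.8, 31.2, 31.9] [ 0.502 -0.421  0.078] (array([ 498.4, -411.6]), array([34.9, 64.8]), 47.2)
top
[384. 224.] 57 ztop 0.0449 (array([ 642.7, -220.6]), array([15.3, 20.9]), 87.5)
spent1 0.92 [311.9, 192.4, 26.0, 25.4] [ 0.689 -0.076  0.042] (array([690.1, -75.8]), array([50.3, 51. ]), 33.1)
spent1 0.63 [312.3, 243.4, 28.2, 27.7] [ 0.559 -0.078  0.042] (array([560.7, -78.9]), array([49.6, 48.9]), 44.9)
spent1 0.57 [379.6, 220.8, 8.3, 7.9] [ 0.641 -0.222  0.042] (array([ 641.2, -221.8]), array([19.4, 22.7]), 65.6)
fresh3 0.93 [454.6, 260.5, 29.5, 26.0] [ 0.512 -0.398  0.132] (array([ 511.7, -401.2]), array([50., 50.]), 77.7)
fresh3 0.57 [442.7, 276.9, 26.8, 16.5] [ 0.488 -0.388  0.046] (array([ 489.7, -393.5]), array([50.1, 17.2]), 65.6)
fresh3 0.47 [447.0, 262.4, 23.3, 26.7] [ 0.511 -0.377  0.088] (array([ 512.2, -395.1]), array([46.6, 49.8]), 81.7)
```

Unmoved. Descend, grip and lift.

Request:
move_arm --pt "0 0 -0.8 0 0 0" --pt "0 0 -1 0 0 0" --pt "0 0 -1 0 0 0" --pt "0 0 -0.75 0 0 0" --pt "0 0 -0.35 0 0 0" --pt "0 0 0 0 0 0" --pt "0 0 0 0 0 0"

```text
clock: 21.02
tool_pos: [0.6297, -0.2039, 0.0374]
orientation: [-180.0, 0.0, -5.4]
force: [0.2, -0.0, 0.4]
opening: 0.075
grasp_force: 0.0
```

Request:
move_arm --pt "0 0 0 0 0 0" --pt "0 0 0 0 0 0" --pt "0 0 0 0 0 0" --pt "0 0 0 0 0 0" --pt "0 0 0 0 0 0" --fingers 35 --force 60

```text
clock: 21.43
tool_pos: [0.6312, -0.2047, 0.0402]
orientation: [179.9, -0.3, -5.4]
force: [0.3, 0.0, 7.1]
opening: 0.0486
grasp_force: 64.2
```

Request:
move_arm --pt "0 0 0.6 0 0 0" --pt "0 0 0.9 0 0 0" --pt "0 0 0.9 0 0 0" --pt "0 0 0.9 0 0 0" --pt "0 0 0.9 0 0 0" --pt "0 0 0.9 0 0 0" --pt "0 0 0.9 0 0 0" --pt "0 0 0.65 0 0 0" --pt "0 0 0 0 0 0"

```text
clock: 22.18
tool_pos: [0.6315, -0.205, 0.3113]
orientation: [179.8, -0.8, -5.4]
force: [0.8, -1.3, -0.6]
opening: 0.0487
grasp_force: 63.3
```

Request:
move_arm --pt "-0.267 0.88 0 0 0 0.153" --pt "-0.267 0.88 0 0 0 0.153" --pt "-0.267 0.88 0 0 0 0.153" --pt "-0.267 0.88 0 0 0 0.153" --pt "-0.267 0.88 0 0 0 0.153" --pt "-0.267 0.88 0 0 0 0.153" --pt "-0.267 0.88 0 0 0 0.153" --pt "-0.267 0.88 0 0 0 0.153" --pt "-0.267 0.88 0 0 0 0.153"

```text
clock: 22.93
tool_pos: [0.532, 0.1138, 0.3025]
orientation: [180.0, 0.1, 2.9]
force: [0.4, 0.4, -1.9]
opening: 0.0482
grasp_force: 63.3
```

Request:
move_arm --pt "-0.267 0.88 0 0 0 0.153" --pt "-0.267 0.88 0 0 0 0.153" --pt "-0.267 0.88 0 0 0 0.153" --pt "-0.267 0.88 0 0 0 0.153" --pt "-0.267 0.88 0 0 0 0.153" --pt "-0.267 0.88 0 0 0 0.153" --pt "-0.267 0.88 0 0 0 0.153" --pt "-0.267 0.88 0 0 0 0.153" --pt "0 0 0 0 0 0" --pt "0 0 0 0 0 0"

```text
clock: 23.77
tool_pos: [0.4468, 0.3953, 0.302]
orientation: [179.9, 0.1, 10.4]
force: [0.6, -0.5, -2.7]
opening: 0.0486
grasp_force: 63.5
```

```bash
python3 - <<'E'
from h import *
p=get_image("side");print(bot.get_state()["tool_pos"]);cv2.imwrite("pics/c4.png",cv2.resize(p["img"][:400,100:500,::-1],(600,600)))
E
```

```text
[0.44736139 0.3940181  0.30223372]
```

View pics/c4.png

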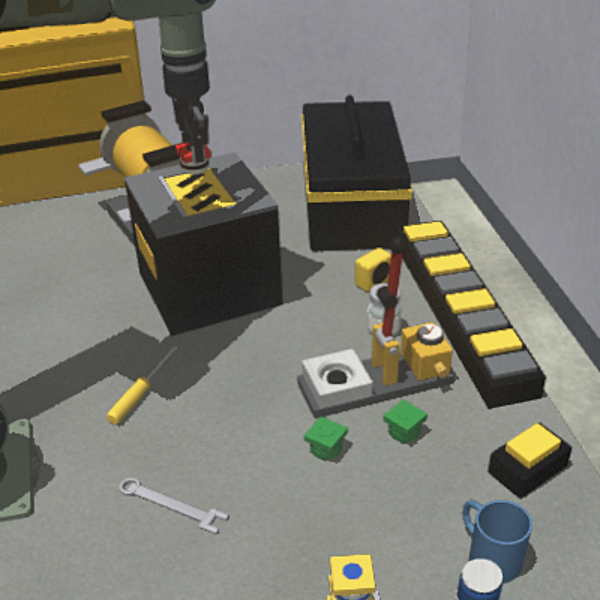

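The third one is held over the flap at (195,155), and no reds are left on the bench in view.

Request:
move_arm --pt "0 0 -0.8 0 0 0" --pt "0 0 -0.6 0 0 0" --pt "0 0 -0.6 0 0 0" --pt "0 0 -0.6 0 0 0" --pt "0 0 -0.65 0 0 0" --pt "0 0 0 0 0 0" --pt "0 0 0 0 0 0"

```text
clock: 24.4
tool_pos: [0.4482, 0.3923, 0.1726]
orientation: [179.9, 0.1, 10.1]
force: [0.4, -0.5, -2.2]
opening: 0.0487
grasp_force: 63.4
```

Request:
move_arm --pt "0 0 0 0 0 0" --pt "0 0 0 0 0 0" --pt "0 0 0 0 0 0" --pt "0 0 0 0 0 0" --pt "0 0 0 0 0 0" --pt "0 0 0 0 0 0" --fingers 66

```text
clock: 24.9
tool_pos: [0.4482, 0.3943, 0.1743]
orientation: [-180.0, -0.1, 10.2]
force: [0.3, -0.1, 0.8]
opening: 0.066
grasp_force: 0.4
```

Request:
move_arm --pt "0 0 0.5 0 0 0" --pt "0 0 0.7 0 0 0" --pt "0 0 0.8 0 0 0" --pt "0 0 0.8 0 0 0" --pt "0 0 0.45 0 0 0" --pt "0 0 0 0 0 0"

```text
clock: 25.4
tool_pos: [0.4493, 0.3954, 0.3088]
orientation: [-179.7, -0.5, 10.2]
force: [0.4, 0.6, -0.4]
opening: 0.0657
grasp_force: 0.0
```

```bash
python3 - <<'E'
from h import *
for n in("side","top"):
    p=get_image(n);print(n);blobs(p,red,.02,.3,20)
    if n=="top":cv2.imwrite("pics/top2.png",p["img"][:,:,::-1])
    for t in("flap","fresh3","clamp"):
      for r in cut_out(t,p)[:2]:
        P=cloud(p,r["pixels"])[0];T=P[P[:,2]>np.percentile(P[:,2],95)-.008];print(t,round(r["confidence"],2),r["box"],np.round(np.median(P,0),3),rect(T),"zmin %.3f"%np.percentile(P[:,2],3))
E
```

```text
side
flap 0.9 [213.5, 112.4, 40.9, 26.2] [0.445 0.39  0.218] (array([443.9, 395.8]), array([ 91.3, 151.5]), 9.2) zmin 0.215
fresh3 0.8 [320.7, 371.3, 30.2, 30.7] [ 0.506 -0.414  0.132] (array([ 508.5, -403.3]), array([53.3, 50.3]), 79.0) zmin 0.101
fresh3 0.78 [317.2, 408.5, 29.8, 21.2] [ 0.498 -0.423  0.044] (array([ 501.4, -420.9]), array([22.7, 50.3]), 69.1) zmin 0.015
clamp 0.7 [353.8, 157.7, 17.8, 73.7] [0.695 0.042 0.193] (array([703.3,  43.8]), array([23.2, 22.2]), 10.7) zmin 0.101
top
flap 0.66 [245.6, 157.0, 53.7, 105.0] [0.681 0.044 0.05 ] (array([708.1,  49.7]), array([27.1, 26.9]), 31.4) zmin 0.017
flap 0.58 [86.9, 272.9, 53.6, 48.9] [0.442 0.361 0.218] (array([452.2, 355. ]), array([157.4, 103.7]), 88.4) zmin 0.213
fresh3 0.94 [456.4, 260.0, 25.4, 25.4] [ 0.512 -0.399  0.132] (array([ 512. , -402.2]), array([51. , 50.9]), 79.4) zmin 0.105
fresh3 0.64 [451.3, 261.5, 11.4, 25.0] [ 0.513 -0.377  0.089] (array([ 513.7, -380.4]), array([49.7, 19. ]), 0.4) zmin 0.056
clamp 0.66 [263.5, 161.9, 15.6, 41.3] [0.697 0.048 0.194] (array([708.6,  49.7]), array([25.1, 25.7]), 15.8) zmin 0.097
```

View pics/top2.png

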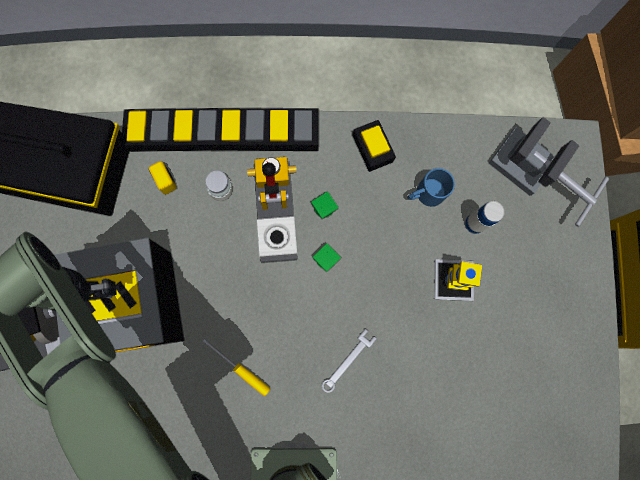

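The bench is clear of reds. The greens at (324,204) and (326,257) stay, and the pocket at (277,237) is free. Going to the pile's top cartridge at (470,273).

Request:
move_arm --pt "0.068 -0.866 0 0 0 -0.149" --pt "0.068 -0.866 0 0 0 -0.149" --pt "0.068 -0.866 0 0 0 -0.149" --pt "0.068 -0.866 0 0 0 -0.149" --pt "0.068 -0.866 0 0 0 -0.149" --pt "0.068 -0.866 0 0 0 -0.149" --pt "0.068 -0.866 0 0 0 -0.149" --pt "0.068 -0.866 0 0 0 -0.149" --pt "0.068 -0.866 0 0 0 -0.149" --pt "0.068 -0.866 0 0 0 -0.149" --fingers 75

```text
clock: 26.63
tool_pos: [0.4749, 0.0461, 0.3031]
orientation: [180.0, 0.0, 1.2]
force: [0.7, 0.6, -0.2]
opening: 0.0751
grasp_force: 0.0
```

Request:
move_arm --pt "0.068 -0.866 0 0 0 -0.149" --pt "0.068 -0.866 0 0 0 -0.149" --pt "0.068 -0.866 0 0 0 -0.149" --pt "0.068 -0.866 0 0 0 -0.149" --pt "0.068 -0.866 0 0 0 -0.149" --pt "0.068 -0.866 0 0 0 -0.149" --pt "0.068 -0.866 0 0 0 -0.149" --pt "0.068 -0.866 0 0 0 -0.149" --pt "0.068 -0.866 0 0 0 -0.149" --pt "0.068 -0.866 0 0 0 -0.149"

```text
clock: 27.47
tool_pos: [0.5022, -0.3004, 0.3029]
orientation: [-180.0, 0.1, -7.8]
force: [1.5, 0.4, 0.3]
opening: 0.0749
grasp_force: 0.0
```

Request:
move_arm --pt "0.068 -0.866 0 0 0 -0.149" --pt "0.068 -0.866 0 0 0 -0.149" --pt "0.068 -0.866 0 0 0 -0.149" --pt "0 0 0 0 0 0" --pt "0 0 0 0 0 0" --pt "0 0 0 0 0 0" --pt "0 0 0 0 0 0"

```text
clock: 28.05
tool_pos: [0.5107, -0.4015, 0.3035]
orientation: [-180.0, 0.0, -10.3]
force: [0.1, 0.1, -0.0]
opening: 0.0749
grasp_force: 0.0
```

```bash
python3 - <<'E'
from h import *
print([bot.get_state()[k] for k in("tool_pos","orientation")])
for n in("side","top"):
    p=get_image(n);print(n);blobs(p,yel,.115,.145,20)
    for t in("fresh3",):
      for r in cut_out(t,p)[:2]:
        P=cloud(p,r["pixels"])[0];T=P[P[:,2]>np.percentile(P[:,2],95)-.008];print(t,round(r["confidence"],2),r["box"],np.round(np.median(P,0),3),rect(T))
E
```

```text
[array([ 0.51065309, -0.40147438,  0.3034601 ]), array([-1.79963788e+02,  3.09128876e-02, -1.03343111e+01])]
side
[335. 394.] 99 ztop 0.1308 (array([ 503.9, -427.2]), array([ 4.4, 48.4]), 79.6)
fresh3 0.74 [320.5, 370.4, 29.6, 31.4] [ 0.506 -0.413  0.132] (array([ 508., -404.]), array([51.6, 50. ]), 80.1)
fresh3 0.6 [319.4, 384.9, 32.8, 30.5] [ 0.502 -0.421  0.079] (array([ 498.5, -411.5]), array([37.2, 65.1]), 45.3)
top
[114. 129.] 22 ztop 0.1434 (array([848.8, 425. ]), array([ 7. , 33.7]), 88.1)
[ 80. 185.] 216 ztop 0.1431 (array([711.5, 506.3]), array([124.3, 249.8]), 30.1)
[ 10. 188.] 28 ztop 0.1418 (array([708.9, 675.7]), array([51.5,  3.4]), 79.5)
[470. 274.] 340 ztop 0.1354 (array([ 511.6, -402.1]), array([50. , 48.9]), 80.8)
fresh3 0.92 [453.7, 262.2, 28.7, 24.2] [ 0.51  -0.399  0.132] (array([ 513.5, -393. ]), array([69.6, 50.6]), 77.1)
fresh3 0.56 [441.6, 270.0, 25.0, 21.8] [ 0.493 -0.377  0.045] (array([ 497.8, -384.6]), array([57.9, 29.8]), 40.0)
```

Request:
move_arm --pt "0 -0.02 -0.8 0 0 0" --pt "0 0 -1 0 0 0" --pt "0 0 -1 0 0 0" --pt "0 0 -0.8 0 0 0" --pt "0 0 -0.5 0 0 0" --pt "0 0 -0.32 0 0 0" --pt "0 0 0 0 0 0" --pt "0 0 0 0 0 0" --pt "0 0 0 0 0 0"

```text
clock: 29.0
tool_pos: [0.5115, -0.4037, 0.1282]
orientation: [179.9, -0.1, -10.4]
force: [-0.4, -0.8, 0.2]
opening: 0.0755
grasp_force: 0.0
```

Request:
move_arm --pt "0 0 0 0 0 0" --pt "0 0 0 0 0 0" --pt "0 0 0 0 0 0" --pt "0 0 0 0 0 0" --pt "0 0 0 0 0 0" --pt "0 0 0 0 0 0" --fingers 35 --force 60

```text
clock: 29.5
tool_pos: [0.5115, -0.404, 0.1286]
orientation: [179.9, -0.2, -10.4]
force: [0.6, -0.2, 5.7]
opening: 0.0486
grasp_force: 62.6
```

Request:
move_arm --pt "0 0 0.2 0 0 0" --pt "0 0 0.4 0 0 0" --pt "0 0 0.6 0 0 0" --pt "0 0 0.8 0 0 0" --pt "0 0 0.5 0 0 0" --pt "0 0 0 0 0 0" --pt "0 0 0 0 0 0" --pt "0 0 0 0 0 0"

```text
clock: 30.17
tool_pos: [0.5099, -0.4028, 0.2251]
orientation: [-179.9, 0.2, -10.4]
force: [-0.4, 0.4, -2.1]
opening: 0.0487
grasp_force: 62.3
```

```bash
python3 - <<'E'
from h import *
s=bot.get_state();print(s["tool_pos"],s["orientation"])
p=get_image("side");blobs(p,yel,.02,.3,20);cv2.imwrite("pics/c5.png",cv2.resize(p["img"][280:460,230:470,::-1],(800,600)))
for r in cut_out("fresh3",p)[:4]:
    P=cloud(p,r["pixels"])[0];T=P[P[:,2]>np.percentile(P[:,2],95)-.008];print(round(r["confidence"],2),r["box"],np.round(np.median(P,0),3),rect(T))
E
```

```text
[ 0.50987669 -0.40284484  0.22512544] [-1.79919568e+02  1.58454013e-01 -1.03929942e+01]
[178.  11.] 232 ztop 0.2534 (array([ 354.6, 1351.2]), array([ 80.1, 276.7]), 0.3)
[74. 22.] 274 ztop 0.2536 (array([ -40.5, 1435.2]), array([449.1, 112.9]), 89.9)
[303. 106.] 28 ztop 0.1428 (array([692.5, 604.4]), array([141.4,   1.9]), 78.6)
[339. 130.] 361 ztop 0.1402 (array([761.9, 439.3]), array([ 24.1, 202.4]), 81.3)
[390. 157.] 25 ztop 0.0582 (array([901.1, 376.1]), array([10.9, 44.8]), 89.0)
[410. 205.] 37 ztop 0.0601 (array([874.5, 142.6]), array([53.5, 22.1]), 0.8)
[373. 221.] 34 ztop 0.0797 (array([747. ,  75.3]), array([28. , 28.2]), 85.3)
[385. 233.] 99 ztop 0.0785 (array([767.2,  31.8]), array([60.8, 38.9]), 0.4)
[429. 232.] 74 ztop 0.0603 (array([879.5,  19.2]), array([35.8, 84.6]), 66.3)
[450. 303.] 101 ztop 0.0626 (array([ 844.5, -222. ]), array([38.3, 82.7]), 82.8)
[325. 362.] 33 ztop 0.2262 (array([ 485.1, -425.4]), array([ 3.7, 13.5]), 84.0)
[336. 405.] 66 ztop 0.0886 (array([ 506.8, -424.1]), array([ 5.5, 44.5]), 84.0)
[333. 419.] 58 ztop 0.0468 (array([ 501.8, -425.3]), array([ 3.9, 47.5]), 82.5)
0.95 [316.2, 397.4, 31.1, 31.2] [ 0.494 -0.422  0.044] (array([ 504.4, -403. ]), array([49.3, 50. ]), 82.9)
0.83 [318.3, 382.1, 29.8, 32.3] [ 0.506 -0.409  0.09 ] (array([ 508.2, -400.3]), array([51.6, 50.6]), 82.2)
0.62 [319.2, 337.4, 32.7, 34.2] [ 0.491 -0.417  0.228] (array([ 502.6, -420.5]), array([44.9, 88.1]), 32.8)
```

View pics/c5.png

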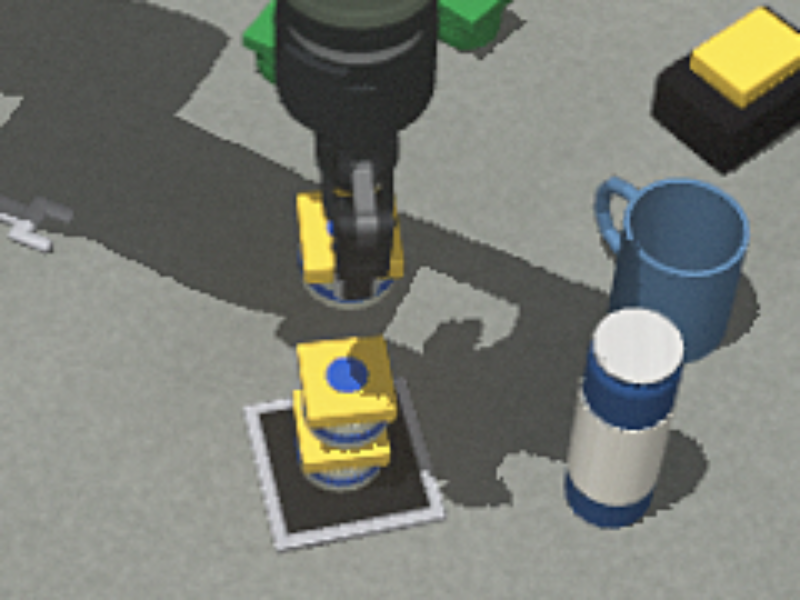

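Fresh top cartridge is held upright at (350,245), and the two below still stand at (345,410).

Request:
move_arm --pt "0.188 0.853 0 0 0 0.195" --pt "0.188 0.853 0 0 0 0.195" --pt "0.188 0.853 0 0 0 0.195" --pt "0.188 0.853 0 0 0 0.195" --pt "0.188 0.853 0 0 0 0.195" --pt "0.188 0.853 0 0 0 0.195" --pt "0.188 0.853 0 0 0 0.195" --pt "0.188 0.853 0 0 0 0.195" --pt "0.188 0.853 0 0 0 0.195"

```text
clock: 31.02
tool_pos: [0.5778, -0.0945, 0.2252]
orientation: [-180.0, 0.2, 0.2]
force: [0.6, -0.1, -2.0]
opening: 0.049
grasp_force: 62.5
```

Request:
move_arm --pt "0.188 0.853 0 0 0 0.195" --pt "0.188 0.853 0 0 0 0.195" --pt "0.188 0.853 0 0 0 0.195" --pt "0.188 0.853 0 0 0 0.195" --pt "0 0 0 0 0 0" --pt "0 0 0 0 0 0" --pt "0 0 0 0 0 0" --pt "0 0 0 0 0 0"

```text
clock: 31.68
tool_pos: [0.6079, 0.039, 0.226]
orientation: [180.0, 0.1, 4.8]
force: [0.7, -0.0, -1.8]
opening: 0.0485
grasp_force: 62.7
```

```bash
python3 - <<'E'
from h import *
s=bot.get_state();print(s["tool_pos"],s["orientation"])
p=get_image("side");cv2.imwrite("pics/c6.png",cv2.resize(p["img"][120:320,230:470,::-1],(720,600)))
for n in("fresh3","clamp"):
  for r in cut_out(n,p)[:3]:
    P=cloud(p,r["pixels"])[0];T=P[P[:,2]>np.percentile(P[:,2],95)-.008];print(round(r["confidence"],2),r["box"],np.round(np.median(P,0),3),rect(T))
E
```

```text
[0.60793874 0.03901945 0.22597813] [1.79970581e+02 9.91352371e-02 4.75189716e+00]
0.91 [317.9, 380.2, 32.2, 36.1] [ 0.507 -0.407  0.09 ] (array([ 508.3, -400.2]), array([51.7, 50.9]), 82.8)
0.58 [317.3, 396.7, 31.5, 32.2] [ 0.496 -0.423  0.044] (array([ 504.3, -404.5]), array([46.6, 50.3]), 79.7)
0.56 [313.9, 184.4, 26.5, 22.9] [0.59  0.023 0.227] (array([601.8,  35.2]), array([48.3, 53.2]), 8.3)
0.68 [349.8, 158.5, 19.7, 73.5] [0.695 0.041 0.193] (array([702.6,  44.4]), array([21.4, 26.5]), 55.8)
```

View pics/c6.png

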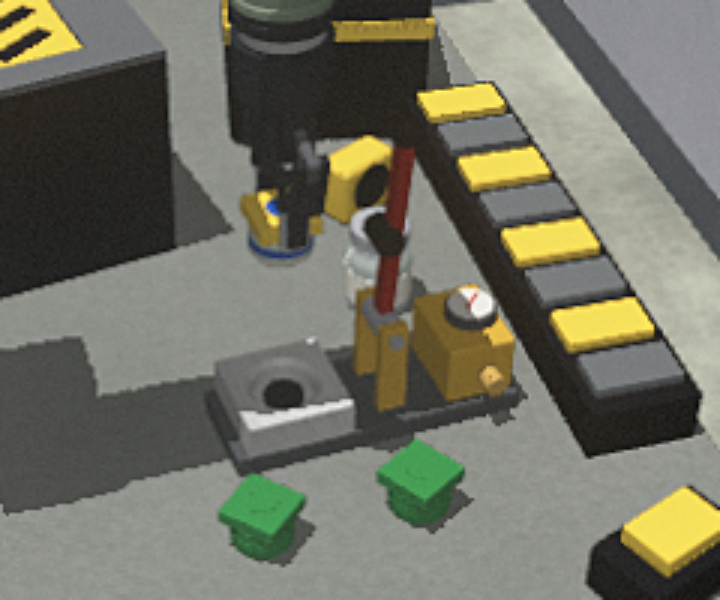

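Request:
move_arm --pt "0 0.04 -0.8 0 0 0" --pt "0 0 -0.9 0 0 0" --pt "0 0 -0.7 0 0 0" --pt "0 0 -0.5 0 0 0" --pt "0 0 -0.3 0 0 0" --pt "0 0 -0.2 0 0 0" --pt "0 0 0 0 0 0" --pt "0 0 0 0 0 0"

```text
clock: 32.5
tool_pos: [0.6088, 0.0413, 0.0911]
orientation: [180.0, -0.0, 4.8]
force: [-0.5, 0.0, -0.7]
opening: 0.0486
grasp_force: 62.7
```

Request:
move_arm --pt "0 0 -0.1 0 0 0" --pt "0 0 -0.1 0 0 0" --pt "0 0 -0.05 0 0 0" --pt "0 0 0 0 0 0" --pt "0 0 0 0 0 0"

```text
clock: 32.92
tool_pos: [0.6087, 0.0418, 0.0809]
orientation: [180.0, -0.0, 4.8]
force: [0.9, 0.3, -1.8]
opening: 0.0488
grasp_force: 62.7
```

Request:
move_arm --pt "0 0 -0.06 0 0 0" --pt "0 0 0 0 0 0" --pt "0 0 0 0 0 0"

```text
clock: 33.17
tool_pos: [0.6088, 0.0418, 0.0787]
orientation: [180.0, -0.1, 4.8]
force: [0.6, 0.2, -0.2]
opening: 0.0487
grasp_force: 63.0
```

Request:
move_arm --pt "0 0 0 0 0 0" --pt "0 0 0 0 0 0" --pt "0 0 0 0 0 0" --pt "0 0 0 0 0 0" --pt "0 0 0 0 0 0" --fingers 75

```text
clock: 33.58
tool_pos: [0.6084, 0.0417, 0.0783]
orientation: [180.0, 0.0, 4.8]
force: [0.4, -0.6, -0.3]
opening: 0.0751
grasp_force: 0.0
```

Request:
move_arm --pt "0 0 0.3 0 0 0" --pt "0 0 0.6 0 0 0" --pt "0 0 0.9 0 0 0" --pt "0 0 0.9 0 0 0" --pt "0 0 0.9 0 0 0" --pt "0 0 0.9 0 0 0" --pt "0 0 0.9 0 0 0" --pt "0 0 1 0 0 0" --pt "0 0 0 0 0 0"

```text
clock: 34.33
tool_pos: [0.611, 0.0419, 0.3436]
orientation: [180.0, -0.9, 4.8]
force: [0.8, -0.1, 0.6]
opening: 0.0748
grasp_force: 0.0
```

```bash
python3 - <<'E'
from h import *
s=bot.get_state();print(s["tool_pos"],s["orientation"])
p=get_image("side");cv2.imwrite("pics/c7.png",cv2.resize(p["img"][120:320,230:470,::-1],(720,600)))
for n in("fresh3","clamp"):
  for r in cut_out(n,p)[:4]:
    P=cloud(p,r["pixels"])[0];T=P[P[:,2]>np.percentile(P[:,2],95)-.008];print(round(r["confidence"],2),r["box"],np.round(np.median(P,0),3),rect(T))
E
```

```text
[0.61102431 0.04187178 0.34357244] [179.96155215  -0.93520875   4.82276913]
0.77 [317.1, 404.4, 32.3, 26.1] [ 0.496 -0.423  0.045] (array([ 499.7, -419.9]), array([25.8, 53.8]), 64.2)
0.67 [310.6, 229.6, 28.4, 27.4] [0.603 0.029 0.081] (array([604. ,  40.3]), array([51.1, 58.5]), 5.0)
0.58 [321.3, 380.0, 27.7, 37.5] [ 0.507 -0.408  0.09 ] (array([ 508. , -400.9]), array([52.9, 50.8]), 82.3)
0.54 [300.1, 391.8, 59.5, 51.9] [ 0.495 -0.423  0.007] (array([ 507.6, -401.7]), array([101.7, 102.7]), 87.9)
0.84 [352.0, 158.9, 18.2, 70.9] [0.696 0.042 0.192] (array([702.5,  44.9]), array([21.7, 20.7]), 30.4)
```

View pics/c7.png

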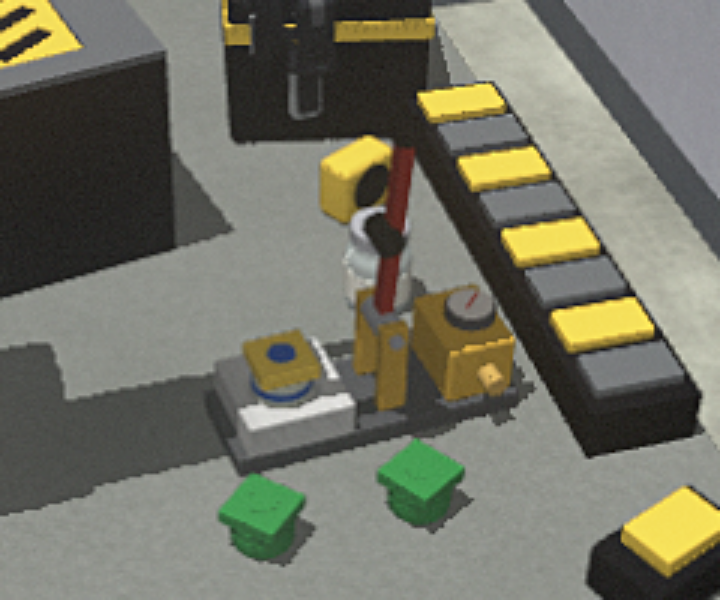

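Request:
move_arm --pt "0.6 0.05 0 0 0 0" --pt "0.7 0.06 0 0 0 0" --pt "0.7 0.06 0 0 0 0" --pt "0.64 0.05 0 0 0 0" --pt "0 0 0 0 0 0" --pt "0 0 -0.6 0 0 0" --pt "0 0 -0.7 0 0 0" --pt "0 0 -0.46 0 0 0" --pt "0 0 0 0 0 0" --pt "0 0 0 0 0 0" --fingers 50

```text
clock: 35.32
tool_pos: [0.7128, 0.0504, 0.2617]
orientation: [-180.0, 0.3, 4.8]
force: [0.6, 0.5, 0.1]
opening: 0.0501
grasp_force: 0.0
```

Request:
move_arm --pt "0 0 0 0 0 0" --pt "0 0 0 0 0 0" --pt "0 0 0 0 0 0" --pt "0 0 0 0 0 0" --pt "0 0 0 0 0 0" --pt "0 0 0 0 0 0" --fingers 10 --force 40

```text
clock: 35.82
tool_pos: [0.7145, 0.0511, 0.2659]
orientation: [-180.0, -0.2, 4.8]
force: [-0.8, 2.6, 5.9]
opening: 0.0255
grasp_force: 39.3
```

```bash
python3 - <<'E'
import numpy as np
th=np.r_[np.linspace(1.68,.2,18),.15,.1,.06,.03,0];u=np.array([np.cos(np.radians(4.8)),np.sin(np.radians(4.8))])
r=-180*np.cos(th);z=180*np.sin(th)
print(np.round(np.c_[np.diff(r)[:,None]*u,np.diff(z)]/40,2).tolist())
E
```

```text
[[-0.39, -0.03, 0.03], [-0.39, -0.03, -0.01], [-0.39, -0.03, -0.04], [-0.38, -0.03, -0.08], [-0.37, -0.03, -0.11], [-0.36, -0.03, -0.14], [-0.35, -0.03, -0.17], [-0.33, -0.03, -0.2], [-0.32, -0.03, -0.23], [-0.29, -0.02, -0.26], [-0.27, -0.02, -0.28], [-0.25, -0.02, -0.3], [-0.22, -0.02, -0.33], [-0.19, -0.02, -0.34], [-0.16, -0.01, -0.36], [-0.13, -0.01, -0.37], [-0.09, -0.01, -0.38], [-0.04, -0.0, -0.22], [-0.03, -0.0, -0.22], [-0.01, -0.0, -0.18], [-0.01, -0.0, -0.13], [-0.0, -0.0, -0.13]]
```

Request:
move_arm --pt "-0.39 -0.03 0.03 0 0 0" --pt "-0.39 -0.03 -0.01 0 0 0" --pt "-0.39 -0.03 -0.04 0 0 0" --pt "-0.38 -0.03 -0.08 0 0 0" --pt "-0.37 -0.03 -0.11 0 0 0" --pt "-0.36 -0.03 -0.14 0 0 0" --pt "-0.35 -0.03 -0.17 0 0 0" --pt "-0.33 -0.03 -0.2 0 0 0" --pt "0 0 0 0 0 0"

```text
clock: 36.57
tool_pos: [0.5936, 0.0407, 0.2346]
orientation: [180.0, 0.1, 4.8]
force: [-2.6, 1.7, -2.1]
opening: 0.0257
grasp_force: 40.7
```

Request:
move_arm --pt "-0.32 -0.03 -0.23 0 0 0" --pt "-0.29 -0.02 -0.26 0 0 0" --pt "-0.27 -0.02 -0.28 0 0 0" --pt "-0.25 -0.02 -0.3 0 0 0" --pt "-0.22 -0.02 -0.33 0 0 0" --pt "-0.19 -0.02 -0.34 0 0 0" --pt "-0.16 -0.01 -0.36 0 0 0" --pt "-0.13 -0.01 -0.37 0 0 0" --pt "-0.09 -0.01 -0.38 0 0 0" --pt "0 0 0 0 0 0"

```text
clock: 37.4
tool_pos: [0.5199, 0.0344, 0.1196]
orientation: [180.0, -0.1, 4.9]
force: [3.2, 1.2, -3.7]
opening: 0.026
grasp_force: 42.0
```

Request:
move_arm --pt "-0.04 0 -0.22 0 0 0" --pt "-0.03 0 -0.22 0 0 0" --pt "-0.01 0 -0.18 0 0 0" --pt "-0.01 0 -0.13 0 0 0" --pt "0 0 -0.13 0 0 0" --pt "0 0 0 0 0 0" --pt "0 0 0 0 0 0" --pt "0 0 0 0 0 0"

```text
clock: 38.07
tool_pos: [0.5164, 0.0341, 0.0855]
orientation: [179.9, -0.1, 4.8]
force: [4.9, -2.1, -0.8]
opening: 0.0258
grasp_force: 42.6
```

Request:
move_arm --pt "0 0 -0.08 0 0 0" --pt "0 0 -0.08 0 0 0" --pt "0 0 0 0 0 0" --pt "0 0 0 0 0 0"

```text
clock: 38.4
tool_pos: [0.5169, 0.0342, 0.0817]
orientation: [179.9, -0.2, 4.8]
force: [0.9, -2.8, 16.3]
opening: 0.0259
grasp_force: 44.2
```

```bash
python3 - <<'E'
from h import *
s=bot.get_state();print(s["tool_pos"],s["force"],s["opening"])
for n in ("side","top"):
  p=get_image(n)
  P,C,U=cloud(p); u=np.array([np.cos(np.radians(4.8)),np.sin(np.radians(4.8))])
  d=(P[:,:2]-[.6945,.0487])@u; l=(P[:,:2]-[.6945,.0487])@[-u[1],u[0]]
  k=(C[:,0]>80)&(C[:,1]<70)&(C[:,2]<70)&(abs(l)<.02)&(d<0)&(d>-.2)&(P[:,2]>.06)
  for a in np.arange(-.17,0,.02):
    q=k&(d>a)&(d<a+.02)
    if q.sum()>3: print(n,round(a+.01,2),q.sum(),"z top %.4f"%np.percentile(P[q,2],90))
E
```

```text
[0.51685169 0.03415977 0.08166868] [ 0.91195845 -2.78783708 16.33997548] 0.025886432515235105
side -0.16 5 z top 0.0999
side -0.14 56 z top 0.1028
side -0.12 58 z top 0.1042
side -0.1 53 z top 0.1037
side -0.08 45 z top 0.1034
side -0.06 55 z top 0.1040
side -0.04 55 z top 0.1038
side -0.02 46 z top 0.1035
top -0.08 50 z top 0.1041
top -0.06 58 z top 0.1044
top -0.04 62 z top 0.1043
top -0.02 68 z top 0.1030
```

Request:
move_arm --pt "0 0 0 0 0 0" --pt "0 0 0 0 0 0" --pt "0 0 0 0 0 0" --pt "0 0 0 0 0 0" --pt "0 0 0.4 0 0 0" --pt "0 0 0.8 0 0 0" --pt "0 0 0.9 0 0 0" --pt "0 0 0.9 0 0 0" --pt "0 0 0.9 0 0 0" --fingers 60

```text
clock: 39.25
tool_pos: [0.5142, 0.0347, 0.2363]
orientation: [-180.0, 0.2, 4.8]
force: [0.8, 0.5, -0.6]
opening: 0.0601
grasp_force: 0.0
```

Request:
move_arm --pt "-0.9 0 0.3 0 0 0" --pt "-0.9 0 0.3 0 0 0" --pt "0 0 0 0 0 0"

```text
clock: 39.5
tool_pos: [0.4381, 0.0346, 0.2612]
orientation: [-180.0, 0.1, 4.8]
force: [-0.1, -0.9, -0.1]
opening: 0.0601
grasp_force: 0.0
```

```bash
python3 - <<'E'
from h import *
for n in ("side","top"):
  p=get_image(n);print(n);blobs(p,red,.02,.3,20)
  P,C,U=cloud(p); u=np.array([np.cos(np.radians(4.8)),np.sin(np.radians(4.8))])
  d=(P[:,:2]-[.6945,.0487])@u; l=(P[:,:2]-[.6945,.0487])@[-u[1],u[0]]
  k=(C[:,0]>80)&(C[:,1]<70)&(C[:,2]<70)&(abs(l)<.02)&(d<0)&(d>-.2)&(P[:,2]>.06)
  for a in np.arange(-.17,0,.02):
    q=k&(d>a)&(d<a+.02)
    if q.sum()>3: print(n,round(a+.01,2),q.sum(),"z top %.4f"%np.percentile(P[q,2],90))
  if n=="side": cv2.imwrite("pics/f.png",cv2.resize(p["img"][:,:,::-1],(800,600)))
  for t in("flap","fresh3","jar","spray","mug"):
    for r in cut_out(t,p)[:3]:
      P=cloud(p,r["pixels"])[0];T=P[P[:,2]>np.percentile(P[:,2],95)-.008];print(t,round(r["confidence"],2),r["box"],np.round(np.median(P,0),3),rect(T))
E
```

```text
side
[335. 229.] 41 ztop 0.1032 (array([636.5,  43.4]), array([16.5, 46.7]), 89.7)
side -0.16 56 z top 0.1039
side -0.14 58 z top 0.1031
side -0.12 60 z top 0.1030
side -0.1 53 z top 0.1036
side -0.08 46 z top 0.1025
side -0.06 54 z top 0.1028
side -0.04 55 z top 0.1034
side -0.02 46 z top 0.1032
flap 0.62 [213.0, 119.0, 12.4, 20.7] [0.413 0.415 0.218] (array([418.1, 394.3]), array([ 32.9, 131.8]), 7.0)
fresh3 0.86 [320.2, 382.1, 30.3, 33.9] [ 0.506 -0.408  0.09 ] (array([ 507.8, -400.8]), array([52.5, 50.3]), 82.4)
fresh3 0.69 [313.0, 239.8, 25.8, 14.6] [0.6   0.022 0.071] (array([605.8,  32.2]), array([50.7, 38. ]), 7.1)
fresh3 0.63 [316.4, 397.9, 33.9, 29.9] [ 0.498 -0.423  0.045] (array([ 504.9, -404.7]), array([48. , 51.1]), 79.9)
jar 0.77 [345.9, 189.0, 21.7, 35.0] [0.729 0.167 0.064] (array([732.3, 181.9]), array([49.4, 53. ]), 0.8)
spray 0.83 [400.0, 372.3, 34.2, 65.1] [ 0.642 -0.478  0.111] (array([ 650.3, -462. ]), array([46.3, 47.1]), 8.2)
spray 0.62 [281.9, 215.8, 119.8, 58.6] [0.677 0.025 0.05 ] (array([627.4,  32.2]), array([252. ,  71.2]), 13.4)
mug 0.76 [410.8, 331.8,
[... 650 characters left out ...]
97.7]), array([50.9, 51.4]), 82.2)
fresh3 0.59 [262.6, 225.1, 26.7, 20.2] [0.605 0.029 0.075] (array([608.2,  40.7]), array([46.1, 50.4]), 4.3)
fresh3 0.54 [442.8, 269.5, 25.6, 22.7] [ 0.497 -0.378  0.046] (array([ 500. , -385.6]), array([62.3, 34.1]), 36.2)
jar 0.6 [206.3, 169.8, 28.0, 29.6] [0.728 0.18  0.083] (array([737.5, 183.6]), array([50.8, 48.3]), 15.0)
jar 0.39 [246.1, 155.5, 53.3, 108.6] [0.685 0.045 0.054] (array([631.5,  31.3]), array([162.6,  68.8]), 15.5)
spray 0.79 [464.4, 203.7, 39.8, 29.4] [ 0.647 -0.446  0.131] (array([ 653.2, -459.4]), array([47. , 45.5]), 76.0)
mug 0.65 [406.5, 168.6, 49.7, 39.7] [ 0.739 -0.351  0.045] (array([ 735.4, -348.2]), array([72.6, 75.4]), 67.7)
```

View pics/f.png

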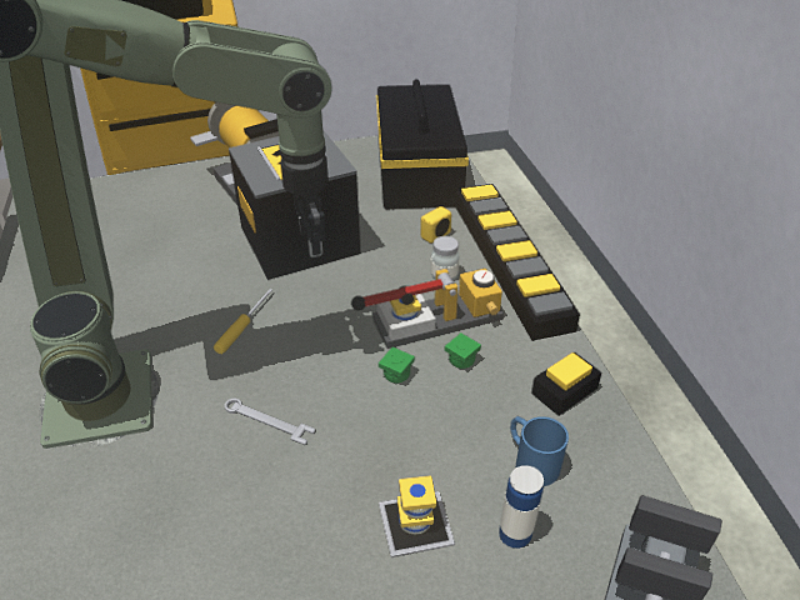

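The arm is level (knob at (358,302)), the fresh cartridge is under the roller at (405,308), the flap is shut, the remaining pile of two is standing, and the bystanders are untouched. Handing in.

```bash
python3 -c "
from plant import bot
print(bot.job_done())"
```

```text
the job is handed in; nothing more can be done
None
```

The job is handed in with the cartridge changed: all three red-capped cartridges are in the bin with its flap shut, the top fresh one sits in the cradle under the fully closed clamp, and the other two fresh ones and the jar, spray can and mug still stand.

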